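# Load ceramic sample plates into the polishing jig

## Task

Load the polishing jig: first lift the grey cover plate straight up off the jig's two pins and lay it flat, handle up, along the middle of the black rubber mat. Then raise the jig's spring clip, slide every white ceramic sample plate that lies on the bench under the raised clip, side by side and square to the stop, until its end meets the stop, and once all are in, lower the clip until it rests on them. Leave everything else on the bench where it is.

Things in the scene. Friction and masses are not known exactly. Their poses are not given: they have to be found in the camera images.
- jig: Polishing jig, fixed to the bench: aluminium block 130 mm (its x) x 250 mm (its y), 20 mm tall; origin under its centre, z up. Its +x points from its open front edge towards the clip's hinge, so plates go in along +x. Its flat top, 20 mm above the origin, is the bed.
- jig_stop (a point): Middle of the stop's face (the face towards the open front), at bed height: jig x +30, y 0, z 20 mm. The stop is a steel wall across the bed, 170 mm wide (along y) and 10 mm tall above the bed.
- jig_cover (a point): Point on the bed midway between the jig's two locating pins (jig x -34, y 0, z 20 mm), where the cover plate's origin is while the cover is on its pins. The pins are 10 mm thick, 22 mm tall above the bed, at jig x -34, y +-108 mm.
- clip_hinge (a point): Middle of the clip's hinge axis (parallel to the jig's y): jig x +52, y 0, z 36 mm. The clip is a steel leaf 168 mm wide reaching 47 mm from the hinge over the stop towards the open front, with a 14 mm lip turned down at its front edge (at clip 0 the lip stands at jig x +5 to +8 mm, its lower edge 2 mm above the bed).
- clip (a joint): Angle of the spring clip, rad: 0 = fully down on the empty bed, grows as its front lip rises, up to 1.2. Resting on the 6 mm sample plates it reads about 0.09; at 0.7 the lip is about 34 mm above the bed. A light spring urges it down but the stiff hinge keeps it wherever it is left; moving it takes about 5 N at the handle.
- clip_handle (a point): Centre of the clip's handle, a black round bar 12 mm thick and 26 mm long, parallel to the hinge axis, on a stem above the leaf. At clip 0 it lies 40 mm from the hinge axis towards the open front and 20 mm above it; it circles about the hinge as the clip turns. It can be pinched by its two ends from above and then turns between the pads.
- cover: Grey cover plate 58 mm (its x) x 240 mm (its y) x 6 mm, 250 g, origin at the centre of its underside, z up. Starts lying on the jig's bed with the two pins through its 12 mm holes at y = +-108 mm. Black handle block in the middle of its top: 40 mm along x, 16 mm along y, its top 38 mm above the origin.
- cover_handle (a point): Point in the cover's handle block, 26 mm above the cover's origin (12 mm below the handle's top).
- mat: Black rubber mat fixed on the bench, 120 mm (its x) x 280 mm (its y), 4 mm thick; origin under its centre.
- plate1: White ceramic sample plate 90 mm (its x) x 26 mm (its y) x 6 mm, 60 g, alike on both faces and ends; origin at its very centre (3 mm above what it lies on). Starts lying flat on the bench. Some starts lack one of the three plates (None from the first reading).
- plate2: White ceramic sample plate 90 mm (its x) x 26 mm (its y) x 6 mm, 60 g, alike on both faces and ends; origin at its very centre (3 mm above what it lies on). Starts lying flat on the bench. Some starts lack one of the three plates (None from the first reading).
- plate3: White ceramic sample plate 90 mm (its x) x 26 mm (its y) x 6 mm, 60 g, alike on both faces and ends; origin at its very centre (3 mm above what it lies on). Starts lying flat on the bench. Some starts lack one of the three plates (None from the first reading).
- model: Bystander, to be left alone: small terracotta dental model, 60 x 64 x 25 mm.
- jar: Bystander, to be left alone: jar, 56 mm across, 60 mm tall.
- bowl: Bystander, to be left alone: mixing bowl, 110 mm across, 60 mm tall.
- bottle: Bystander, to be left alone: bottle, 60 mm across, 150 mm tall.
- waxknife: Bystander, to be left alone: spatula with a wooden handle, 170 mm long.
- brush: Bystander, to be left alone: brush, 170 mm long.
- puck: Bystander, to be left alone: round ceramic blank, 98 mm across, 16 mm thick.
There are look-alikes about, which are no part of the job. Leave any purple or red look-alike of the plate3 alone.

How it is judged:
On the way, in this order (a step that is already met when the one before it is completed fails the run):
1. the cover plate is lifted straight up clear of the pins: its underside above the pin tops while it is still level and over its place (z of cover in the frame of jig above 0.043 m and horizontal distance between cover and jig_cover below 0.02 m and angle between cover's own z axis and vertical below 0.2 rad).
2. the cover plate lies flat along the mat (horizontal distance between cover and mat below 0.035 m and angle between the y axis of cover and the y axis of mat, either way round below 0.25 rad and angle between cover's own z axis and vertical below 0.08 rad and height (world z) of cover below 0.009 m), for 0.2 s.
3. the clip is raised (value of joint clip above 0.3 rad), for 0.2 s.
4. all sample plates lie on the bed against the stop, under the still raised clip (value of joint clip above 0.2 rad and x of plate1 in the frame of jig between -0.0205 and -0.009 m and y of plate1 in the frame of jig between -0.07 and 0.07 m and z of plate1 in the frame of jig between 0.02 and 0.0265 m and angle between the x axis of each of plate1, plate2, plate3 and the x axis of jig, either way round below 0.12 rad and angle between the z axis of each of plate1, plate2, plate3 and the z axis of jig, either way round below 0.08 rad and x of plate2 in the frame of jig between -0.0205 and -0.009 m and y of plate2 in the frame of jig between -0.07 and 0.07 m and z of plate2 in the frame of jig between 0.02 and 0.0265 m and x of plate3 in the frame of jig between -0.0205 and -0.009 m and y of plate3 in the frame of jig between -0.07 and 0.07 m and z of plate3 in the frame of jig between 0.02 and 0.0265 m), for 0.2 s.
5. the clip is lowered onto the plates (value of joint clip below 0.125 rad), for 0.2 s.
At the end, for the whole second after the job is handed in: Cover flat, handle up, within 35 mm of the mat's centre, along it within 0.25 rad; every present plate flat on the bed, square within 0.12 rad, end within 5 mm of the stop, centre within 70 mm of the jig's middle line; clip down on them (below 0.125 rad); all at rest (all of step 2 and x of plate1 in the frame of jig between -0.0205 and -0.009 m and y of plate1 in the frame of jig between -0.07 and 0.07 m and z of plate1 in the frame of jig between 0.02 and 0.0265 m and angle between the x axis of each of plate1, plate2, plate3 and the x axis of jig, either way round below 0.12 rad and angle between the z axis of each of plate1, plate2, plate3 and the z axis of jig, either way round below 0.08 rad and x of plate2 in the frame of jig between -0.0205 and -0.009 m and y of plate2 in the frame of jig between -0.07 and 0.07 m and z of plate2 in the frame of jig between 0.02 and 0.0265 m and x of plate3 in the frame of jig between -0.0205 and -0.009 m and y of plate3 in the frame of jig between -0.07 and 0.07 m and z of plate3 in the frame of jig between 0.02 and 0.0265 m and value of joint clip below 0.125 rad and linear speed of each of cover, plate1, plate2, plate3 below 0.02 m/s); the robot touches nothing.
It fails at once if a bystander is shifted by more than 40 mm (distance of any of model, jar, bowl, bottle, waxknife, brush, puck from where it was at the start of the episode above 0.04 m).
Of plate1, plate2, plate3 only 2 to 3 are there at a start; the rules pass over those that are not, and their reading is None.
At some moment in a run one of plate1, plate2, plate3 may be knocked a few centimetres aside while the robot is not near it.
Once in a run the grip may slacken for a moment while it holds something.
It also fails if it takes over 210 s, if anything falls off the work surface, if the arm or the gripper's body presses on something with over 40 N, if the wrist force passes 120 N, or if a joint passes its speed limit or range.

## Robot

A 7-joint arm with a two-finger parallel gripper is mounted at the origin on the work surface. World frame = base frame: x ahead of the robot, y to its left, z up, the work surface at z = 0. Lengths are in m, angles in rad, forces in N, time in s.
With the tool pointing down it reaches from about 0.425 to 0.875 m from the base axis. Payload 9.9 kg.
Tool frame: the origin (TCP) lies on the centre line of the jaws, within the pads' length; the fingertips stand 11 mm ahead of it and the grasp point (between the pads) lies 8 mm behind it; x points along the fingers, y is the direction in which the jaws open and shut, and the axes are right-handed (so a half turn about x gives the same grasp; the last joint's range is limited). The gripper opens to 85 mm and grips with 20 to 120 N. Pads are 22 mm wide; open, the fingers measure 114 mm over their backs; the gripper's body (76 mm by 85 mm) begins 54 mm behind the grasp point. The pads swing forward as they close: fully open they stand 13 mm farther back than shut.
Start: joints at [1.153, 0.576, 0.025, 1.437, -0.015, 1.129, -0.057], TCP at [0.221, -0.638, 0.242] pointing down, gripper open.
Joint ranges: [-2.76, 2.76], [-0.34, 2.15], [-1.52, 1.57], [0.19, 2.46], [-1.09, 4.23], [0.17, 1.99], [-2.82, 2.82]. Speed limits (rad/s): [2.22, 2.22, 3.01, 3.01, 3.14, 3.14, 3.14].

## Interface

Orientations are given as a unit quaternion [w, x, y, z].
In Python, from cell import status, vision, job gives the robot as it stands.
- The arm moves only by the tool carry_out, never from a script. Its argument "commands" is a list of rows, each a list of 3 entries, a list of its own where there are three numbers: the shift along the tool's x, y, z in mm, then the turn, a rotation vector about the tool's x, y, z in degrees, then the gripper's target within -1 to 1 (shut at 1, half-way at 0, fully open at -1). A call has 1 to 5 rows; each row is the pose to reach, as a shift and turn from the pose measured when the call began, along the tool's axes at that moment; what a row does not reach only later rows make up. A row lasts 1/10 s, in which the tool goes at most 50 mm and 8.59 degrees, less where a joint would pass 70% of its speed; a pose out of reach is approached as far as the arm can. A call with a gripper value outside its range is refused whole. The fingers move at their own pace and stop on an object; "force" is the grip in N (left out, the last holds). Time passes only in rows, so rows that repeat a pose let the fingers close. It gives the time, the measured TCP pose, the force and the opening at its end, in the units of the state.
- status.state(): the state, without advancing time (a new reading comes with each control period).
- vision.get_image(name): name is "scene" or "top" or "wrist"; returns a dict with "img" (420x560x3 uint8, blue, green, red), "fx", "fy", "cx", "cy" (pixels), "eye" and "orientation" of the camera in the world. Camera axes: x right, y down, z forward; pixel columns grow to the right and rows downward; lengths in m; the calibration is good to about 2 mm. A picture is of the moment at which its call begins. There is no depth.
- job.sign_off(): hands the job in, once; it reports no verdict.
The state is a dict: "t": time; "joint_positions": joint angles; "qd": joint speeds; "joint_efforts": joint torques, N m; "tcp_pos": TCP position; "tcp_rot": TCP orientation; "ft_force": force on the tool from outside, world axes, zero at the start; "moment": the same for the moment, N m; "gripper_width": opening from 0.0 (shut) to 1.0 (fully open).
Only numpy, scipy, OpenCV 4.12 (cv2) and the standard library are available. Lean on these libraries where they do the work, as an engineer would, in place of code of your own. Each camera call takes 0.05 s, during which the arm holds its last target. There are 200 camera calls.

## Working session

There is one attempt and no reset: what is moved stays moved. The work goes in short steps, Python scripts to look and compute and a tool call to move; the robot and the scene stay as the last step left them, time stands still between calls to the robot, and variables do not carry over. Pictures are saved under pics/ and viewed, about 12 in all and at most 16, crops included, and the job is handed in when it is done.

Besides the shell and the picture viewer there is one more tool, called after "Request:" by a JSON object that holds its "fn" and its "kwargs". carry_out: Moves the arm, as the interface text tells. Its arguments: {"type":"object","properties":{"commands":{"type":"array","items":{"type":"array"}},"force":{"type":"number"}},"required":["commands"]}

```bash
ls; mkdir -p pics; cat > h.py <<'E'
import numpy as np, cv2
from scipy.spatial.transform import Rotation as R
from cell import status, vision, job
def rot(q): return R.from_quat([q[1],q[2],q[3],q[0]])
def ray(im,u,v,z):
    d=rot(im["orientation"]).apply([(u-im["cx"])/im["fx"],(v-im["cy"])/im["fy"],1]); e=np.array(im["eye"])
    return e+d*(z-e[2])/d[2]
def proj(im,p):
    c=rot(im["orientation"]).inv().apply(np.array(p)-im["eye"]); return np.array([im["cx"]+im["fx"]*c[0]/c[2],im["cy"]+im["fy"]*c[1]/c[2]])
def load(n):
    import pickle; return pickle.load(open(f"pics/{n}.pkl","rb"))
def snap(cam,n,crop=None,s=1):
    import pickle
    im=vision.get_image(cam); pickle.dump(im,open(f"pics/{n}.pkl","wb")); I=im["img"]
    if crop: a,b,c,d=crop; I=I[b:d,a:c]
    cv2.imwrite(f"pics/{n}.png",cv2.resize(I,None,fx=s,fy=s,interpolation=cv2.INTER_CUBIC)); return im
def go(p,yaw,q=None):
    "shift(mm) & turn(deg) in tool axes to reach TCP p, tool down, jaw (tool y) direction at yaw (rad; mod pi)"
    s=status.state(); r=rot(s["tcp_rot"]); best=None
    for k in range(-2,3):
        y=yaw+k*np.pi; Y=np.array([np.cos(y),np.sin(y),0]); X=np.array([0,0,-1.]); 
        t=R.from_matrix(np.c_[X,Y,np.cross(X,Y)]); v=(r.inv()*t).as_rotvec(degrees=True)
        if best is None or np.linalg.norm(v)<np.linalg.norm(best): best=v
    print("shift",r.inv().apply(np.array(p)-s["tcp_pos"])*1000,"turn",best,"q7",s["joint_positions"][6])
E
python3 - <<'E'
from h import *
s=status.state(); print(s)
for c in("top","scene"):
    im=snap(c,c+"0",s=1.42); print({k:v for k,v in im.items() if k!="img"})
E
```

```text
pics
{'t': 0.0, 'joint_positions': array([ 1.15318509,  0.57649242,  0.02487525,  1.43791394, -0.01499455,
        1.12900504, -0.05651837]), 'qd': array([-0.00128119, -0.00167069,  0.0009431 , -0.00090028,  0.00034798,
        0.00056193, -0.00132703]), 'joint_efforts': array([-5.74656815e-05, -7.65749216e+01,  2.25045606e+00, -2.85955238e+01,
        1.53099460e-02,  1.26605967e-02, -9.77877244e-05]), 'tcp_pos': array([ 0.22100482, -0.63733019,  0.24146794]), 'tcp_rot': array([-0.11690786, -0.697148  , -0.11803217,  0.69741352]), 'ft_force': array([ 1.07863243, -0.49069388, -0.67976081]), 'moment': array([-0.00398161, -0.01089184,  0.01553636]), 'gripper_width': 0.9973637125266409}
{'fx': 504.8394176598221, 'fy': 504.8394176598221, 'cx': 277.1952093669747, 'cy': 204.9737862069026, 'eye': array([ 0.29910959, -0.00502664,  1.67350136]), 'orientation': array([-0.07206182,  0.70658643, -0.70154886,  0.05806807])}
{'fx': 501.7401443608739, 'fy': 501.7401443608739, 'cx': 275.5663536863615, 'cy': 216.47708282148565, 'eye': array([1.20731579, 0.64658504, 1.38072237]), 'orientation': array([-0.11002015,  0.35011413,  0.8903175 , -0.26953739])}
```

View pics/top0.png

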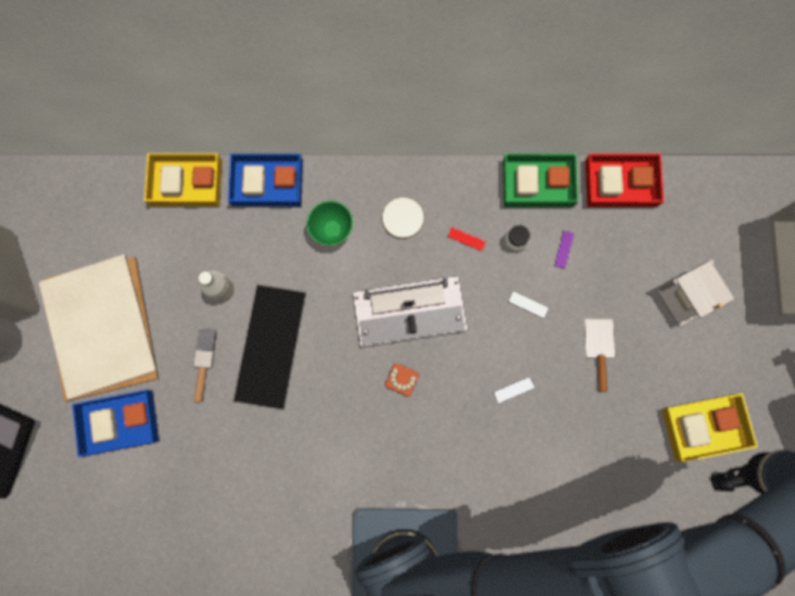

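View pics/scene0.png

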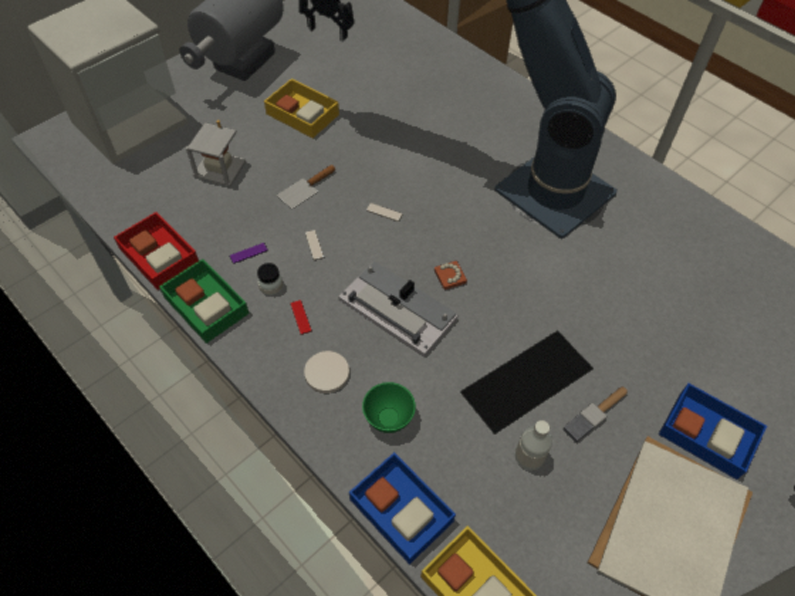

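The pictures show two white plates, at about (528,304) and (514,390) in the top view. The look-alikes to leave are red (467,239), purple (564,250), and the white puck (403,217). The jig is at (410,312), with the cover handle at (411,324) and the mat at (270,347). Next, one close crop.

```bash
python3 - <<'E'
from h import *
im=load("top0"); I=im["img"][180:300,235:395]
cv2.imwrite("pics/c1.png",cv2.resize(I,None,fx=5,fy=5,interpolation=cv2.INTER_CUBIC))
g=cv2.cvtColor(im["img"],cv2.COLOR_BGR2GRAY)
# white plates via threshold
m=(im["img"].min(2)>175).astype(np.uint8)
for c in cv2.findContours(m,0,1)[0]:
    (x,y),(w,h),a=cv2.minAreaRect(c)
    if 80<w*h<500:
        b=cv2.boxPoints(((x,y),(w,h),a)); P=np.array([ray(im,u,v,.006) for u,v in b]); e=[P[1]-P[0],P[2]-P[1]]; L=max(e,key=np.linalg.norm)
        print((x,y),w,h,"ctr",P.mean(0).round(4),"len",[np.linalg.norm(k).round(3) for k in e],"yaw",np.degrees(np.arctan2(L[1],L[0])))
# mat
m=(g<35).astype(np.uint8)[190:300,150:230]
c=max(cv2.findContours(m,0,1)[0],key=cv2.contourArea)+[150,190]
b=cv2.boxPoints(cv2.minAreaRect(c)); P=np.array([ray(im,u,v,.004) for u,v in b]); print("mat",b.round(1).tolist(),P.round(3).tolist(),P.mean(0).round(4))
E
```

```text
(490.8038330078125, 302.28076171875) 19.032155990600586 11.752575874328613 ctr [ 0.2951 -0.6609  0.006 ] len [np.float64(0.038), np.float64(0.059)] yaw -168.37794809913981
(70.92308044433594, 298.8846435546875) 19.101348876953125 12.279438018798828 ctr [0.2937 0.702  0.006 ] len [np.float64(0.04), np.float64(0.062)] yaw -168.10538719507673
(361.6686096191406, 274.19525146484375) 8.92042350769043 27.84912872314453 ctr [ 0.3814 -0.2486  0.006 ] len [np.float64(0.092), np.float64(0.029)] yaw -67.48202370673302
(143.0, 252.5) 9.0 10.0 ctr [0.447  0.4736 0.006 ] len [np.float64(0.033), np.float64(0.03)] yaw -89.59794377900936
(371.800048828125, 213.90003967285156) 27.280027389526367 8.049844741821289 ctr [ 0.5813 -0.2864  0.006 ] len [np.float64(0.028), np.float64(0.09)] yaw -117.05226027225444
(430.5, 125.5) 15.0 11.0 ctr [ 0.891  -0.4957  0.006 ] len [np.float64(0.038), np.float64(0.054)] yaw 177.2287630646247
(119.5, 125.5) 15.0 11.0 ctr [0.8886 0.5815 0.006 ] len [np.float64(0.039), np.float64(0.055)] yaw -176.30692222930273
(371.5, 125.5) 17.0 11.0 ctr [ 0.8906 -0.2933  0.006 ] len [np.float64(0.038), np.float64(0.061)] yaw 178.44228470246566
(177.5, 125.0) 16.0 11.0 ctr [0.8909 0.3787 0.006 ] len [np.float64(0.039), np.float64(0.058)] yaw -177.52263146768237
mat [[165.8000030517578, 280.79998779296875], [181.8000030517578, 201.0], [213.5, 207.3000030517578], [197.60000610351562, 287.1000061035156]] [[0.355, 0.393, 0.004], [0.622, 0.352, 0.004], [0.601, 0.244, 0.004], [0.335, 0.288, 0.004]] [0.4784 0.3194 0.004 ]
```

View pics/c1.png

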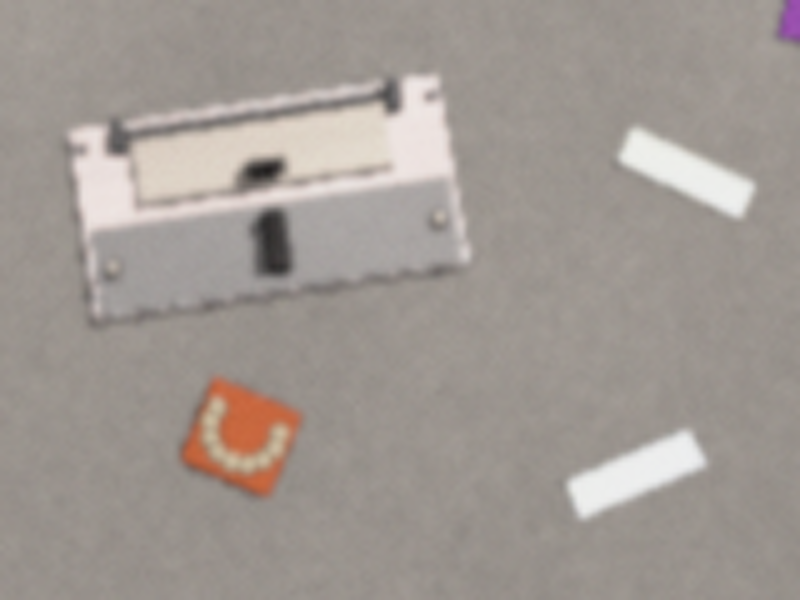

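```bash
python3 - <<'E'
from h import *
from scipy.optimize import least_squares
im=load("top0")
L=np.array([[65,125,20],[65,-125,20],[-65,-125,20],[-65,125,20],[-34,108,42],[-34,-108,42],[-34,0,58]])/1000
px=np.array([[68,130],[438,74],[470,262],[94,323],[113,267],[439,217],[274,243]])
px=(px+.5)/5-.5+[235,180]
def W(v,p): return R.from_rotvec([0,0,v[2]]).apply(p)+[v[0],v[1],0]
def f(v): return np.ravel([proj(im,p)-q for p,q in zip(W(v,L),px)])
r=least_squares(f,[.55,0,.1]); v=r.x; print("jig",v,r.fun.round(1))
print("cover",W(v,[[-.034,0,.02]]),"handle clip",W(v,[[.012,0,.056]]))
for y in(.03,-.03): print("plate target",y,W(v,[[-.015,y,.023]]))
import json; json.dump(list(v),open("jig.json","w"))
c=W(v,np.array([[-.034,0,.02]]))[0]
go([c[0],c[1],.15],v[2]+np.pi/2)
m=np.array([.4784,.3194]); P=np.array([[0.355, 0.393],[0.622, 0.352],[0.601, 0.244],[0.335, 0.288]])
d=(P[1]+P[2]-P[0]-P[3]); print("mat yaw long",np.degrees(np.arctan2(d[1],d[0])), "jig y",np.degrees(v[2])+90)
E
```

```text
jig [ 0.56011515 -0.00725152  0.16081103] [-0.2  0.1 -0.2 -0.1  0.1  0.5  0.2 -0.1 -0.3  0.2  0.   0.1  0.3 -0.7]
cover [[ 0.52655383 -0.01269556  0.02      ]] handle clip [[ 0.57196033 -0.0053301   0.056     ]]
plate target 0.03 [[0.54050512 0.01995963 0.023     ]]
plate target -0.03 [[ 0.55011225 -0.03926624  0.023     ]]
shift [  92.22753516 -489.93483316 -493.34667687] turn [9.91551365 0.01130597 0.08173414] q7 -0.056486604571015
mat yaw long -9.060926725322126 jig y 99.21379325194164
```

Request:
{"fn": "carry_out", "kwargs": {"commands": [[[0,-490,-493],[9.9,0,0],-1],[[0,-490,-493],[9.9,0,0],-1],[[0,-490,-493],[9.9,0,0],-1],[[0,-490,-493],[9.9,0,0],-1],[[0,-490,-493],[9.9,0,0],-1]], "force": 60}}

```text
t: 0.6
tcp_pos: [0.3313, -0.411, 0.2421]
tcp_rot: [-0.056, -0.705, -0.058, 0.705]
ft_force: [1.7, -0.1, 0.3]
gripper_width: 1.006
```

Request:
{"fn": "carry_out", "kwargs": {"commands": [[[40,-362,-256],[0,0,0],-1],[[40,-362,-256],[0,0,0],-1],[[40,-362,-256],[0,0,0],-1],[[40,-362,-256],[0,0,0],-1],[[40,-362,-256],[0,0,0],-1]]}}

```text
t: 1.1
tcp_pos: [0.4403, -0.1873, 0.2199]
tcp_rot: [-0.056, -0.705, -0.057, 0.705]
ft_force: [2.0, -0.5, 1.1]
gripper_width: 1.002
```

Request:
{"fn": "carry_out", "kwargs": {"commands": [[[18,-165,-117],[0,0,0],-1],[[18,-165,-117],[0,0,0],-1],[[18,-165,-117],[0,0,0],-1],[[18,-165,-117],[0,0,0],-1],[[18,-165,-117],[0,0,0],-1]]}}

```text
t: 1.6
tcp_pos: [0.5312, 0.0017, 0.2014]
tcp_rot: [0.058, 0.705, 0.062, -0.705]
ft_force: [-1.0, -0.7, 1.1]
gripper_width: 1.003
```

```bash
python3 - <<'E'
from h import *
go([.5266,-.0127,.042],np.radians(99.21))
im=snap("wrist","w1"); print({k:v for k,v in im.items() if k!="img"})
for p in([.5266,-.0127,.058],):print(proj(im,p))
E
```

```text
shift [159.32223813  14.22534819   7.02595237] turn [ 0.51115496 -0.03074167  0.29068748] q7 -1.534066265097096
{'fx': 299.7536456729349, 'fy': 299.7536456729349, 'cx': 279.24096279932, 'cy': 210.91316941450742, 'eye': array([0.60526508, 0.01359778, 0.33239794]), 'orientation': array([ 0.11211467,  0.75638932, -0.63708513, -0.09709805])}
[293.58312948 208.71888423]
```

View pics/w1.png

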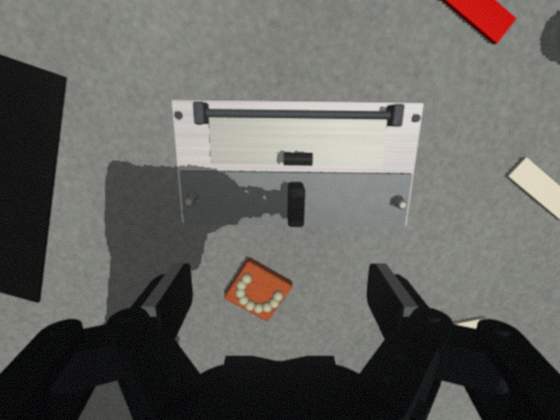

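The handle top is at (296,204), within 4 px of the prediction, so I descend.

Request:
{"fn": "carry_out", "kwargs": {"commands": [[[40,15,6],[0.5,0,0.3],-1],[[80,15,6],[0.5,0,0.3],-1],[[120,15,6],[0.5,0,0.3],-1],[[150,15,6],[0.5,0,0.3],-1],[[159,15,6],[0.5,0,0.3],-1]], "force": 60}}

```text
t: 2.15
tcp_pos: [0.5244, -0.0178, 0.0397]
tcp_rot: [-0.056, -0.703, -0.055, 0.707]
ft_force: [0.9, -0.6, 0.0]
gripper_width: 0.993
```

Request:
{"fn": "carry_out", "kwargs": {"commands": [[[0,0,0],[0,0,0],1],[[0,0,0],[0,0,0],1],[[0,0,0],[0,0,0],1],[[0,0,0],[0,0,0],1],[[0,0,0],[0,0,0],1]]}}

```text
t: 2.65
tcp_pos: [0.5248, -0.0157, 0.0411]
tcp_rot: [-0.056, -0.704, -0.056, 0.706]
ft_force: [0.6, 0.7, 0.9]
gripper_width: 0.176
```

Request:
{"fn": "carry_out", "kwargs": {"commands": [[[0,0,0],[0,0,0],1],[[0,0,0],[0,0,0],1],[[0,0,0],[0,0,0],1]]}}

```text
t: 2.95
tcp_pos: [0.5249, -0.0157, 0.0412]
tcp_rot: [-0.056, -0.704, -0.056, 0.706]
ft_force: [-0.3, 1.4, -2.1]
gripper_width: 0.178
```

Request:
{"fn": "carry_out", "kwargs": {"commands": [[[-10,0,0],[0,0,0],1],[[-25,0,0],[0,0,0],1],[[-40,0,0],[0,0,0],1],[[-60,0,0],[0,0,0],1],[[-80,0,0],[0,0,0],1]], "force": 80}}

```text
t: 3.45
tcp_pos: [0.5248, -0.0161, 0.1224]
tcp_rot: [-0.056, -0.703, -0.056, 0.706]
ft_force: [0.2, -0.6, -2.8]
gripper_width: 0.17
```

```bash
python3 - <<'E'
from h import *
go([.4784,.3194,.14],np.radians(170.94))
im=snap("wrist","w2")
E
```

```text
shift [ -17.60129111 -338.60543104   -6.97704263] turn [-71.86466309   0.20544224   0.14895396] q7 -1.5337859175855715
```

View pics/w2.png

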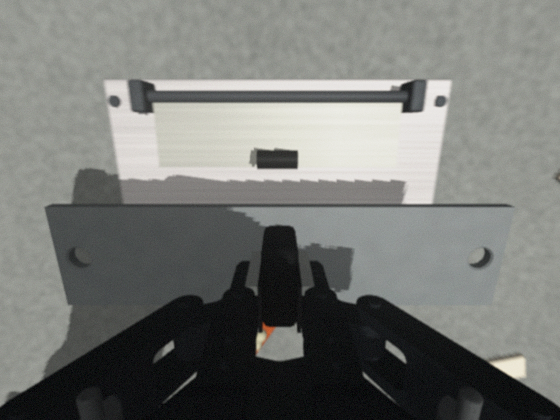

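The cover is held level above the pins: handle at (280,275), holes at (80,256) and (480,257). Next I carry it to the mat.

Request:
{"fn": "carry_out", "kwargs": {"commands": [[[-18,-34,0],[-7,0,0],1],[[-18,-68,-2],[-14,0,0],1],[[-18,-102,-3],[-22,0,0],1],[[-18,-136,-3],[-29,0,0],1],[[-18,-170,-4],[-36,0,0],1]]}}

```text
t: 4.0
tcp_pos: [0.5031, 0.1532, 0.1434]
tcp_rot: [-0.273, -0.652, -0.272, 0.653]
ft_force: [0.6, -0.3, -2.1]
gripper_width: 0.173
```

```bash
python3 - <<'E'
from h import *
go([.4784,.3194,.14],np.radians(170.94))
E
```

```text
shift [   3.26644743 -134.40459422 -100.77055663] turn [-35.61852503   0.04447396  -0.04244296] q7 -1.3506094963320487
```

Request:
{"fn": "carry_out", "kwargs": {"commands": [[[3,-27,-20],[-7,0,0],1],[[3,-54,-40],[-14,0,0],1],[[3,-81,-60],[-21,0,0],1],[[3,-108,-80],[-28,0,0],1],[[3,-134,-101],[-36,0,0],1]]}}

```text
t: 4.5
tcp_pos: [0.4784, 0.3201, 0.1403]
tcp_rot: [-0.463, -0.535, -0.461, 0.536]
ft_force: [0.6, 0.4, -3.1]
gripper_width: 0.173
```

```bash
python3 - <<'E'
from h import *
go([.4784,.3194,.14],np.radians(170.94))
im=snap("wrist","w3")
E
```

```text
shift [0.28395904 0.06633303 0.65413256] turn [ 0.65463878  0.09736158 -0.03194436] q7 -1.1211615314777723
```

View pics/w3.png

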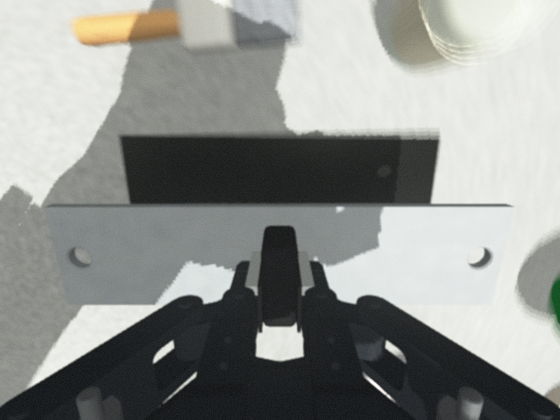

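The cover lies parallel over the mat, whose top edge runs from (122,135) to (438,135). I lower it.

Request:
{"fn": "carry_out", "kwargs": {"commands": [[[30,0,0],[0,0,0],1],[[60,0,0],[0,0,0],1],[[85,0,0],[0,0,0],1],[[103,0,0],[0,0,0],1],[[108,0,0],[0,0,0],1]]}}

```text
t: 5.05
tcp_pos: [0.4762, 0.3264, 0.0308]
tcp_rot: [-0.465, -0.532, -0.467, 0.532]
ft_force: [-0.3, -0.0, -2.3]
gripper_width: 0.176
```

Request:
{"fn": "carry_out", "kwargs": {"commands": [[[2,0,0],[0,0,0],1],[[3,0,0],[0,0,0],1],[[4,0,0],[0,0,0],1],[[5,0,0],[0,0,0],1]]}}

```text
t: 5.45
tcp_pos: [0.4767, 0.3266, 0.0266]
tcp_rot: [0.465, 0.532, 0.467, -0.532]
ft_force: [-0.4, 0.9, -3.2]
gripper_width: 0.174
```

Request:
{"fn": "carry_out", "kwargs": {"commands": [[[1,0,0],[0,0,0],1],[[2,0,0],[0,0,0],1],[[2,0,0],[0,0,0],1]]}}

```text
t: 5.75
tcp_pos: [0.477, 0.3269, 0.0253]
tcp_rot: [0.465, 0.533, 0.466, -0.531]
ft_force: [-0.9, -0.6, 5.2]
gripper_width: 0.168
```

Contact is made, so I release and rise.

Request:
{"fn": "carry_out", "kwargs": {"commands": [[[0,0,0],[0,0,0],-0.3],[[0,0,0],[0,0,0],-0.3],[[0,0,0],[0,0,0],-0.3],[[-20,0,0],[0,0,0],-0.3],[[-60,0,0],[0,0,0],-0.3]]}}

```text
t: 6.25
tcp_pos: [0.4756, 0.3256, 0.0835]
tcp_rot: [-0.465, -0.531, -0.467, 0.533]
ft_force: [0.5, -0.5, 0.4]
gripper_width: 0.655
```

Request:
{"fn": "carry_out", "kwargs": {"commands": [[[-45,0,0],[0,0,0],-0.3],[[-90,0,0],[0,0,0],-0.3],[[-120,0,0],[0,0,0],-0.3]]}}

```text
t: 6.55
tcp_pos: [0.4764, 0.3261, 0.2067]
tcp_rot: [-0.465, -0.532, -0.467, 0.532]
ft_force: [0.4, 0.6, -0.4]
gripper_width: 0.649
```

```bash
python3 - <<'E'
from h import *
import json; v=json.load(open("jig.json"))
p=R.from_rotvec([0,0,v[2]]).apply([.012,0,.056])+[v[0],v[1],0]; print(p)
go([p[0],p[1],.2],v[2]+np.pi/2)
snap("top","top1",(150,150,410,330),3)
E
```

```text
[ 0.57196033 -0.0053301   0.056     ]
shift [  5.93542121 138.50886699 315.92218568] turn [7.31916918e+01 1.38403857e-02 1.66797986e-01] q7 -1.0715699216610624
```

View pics/top1.png

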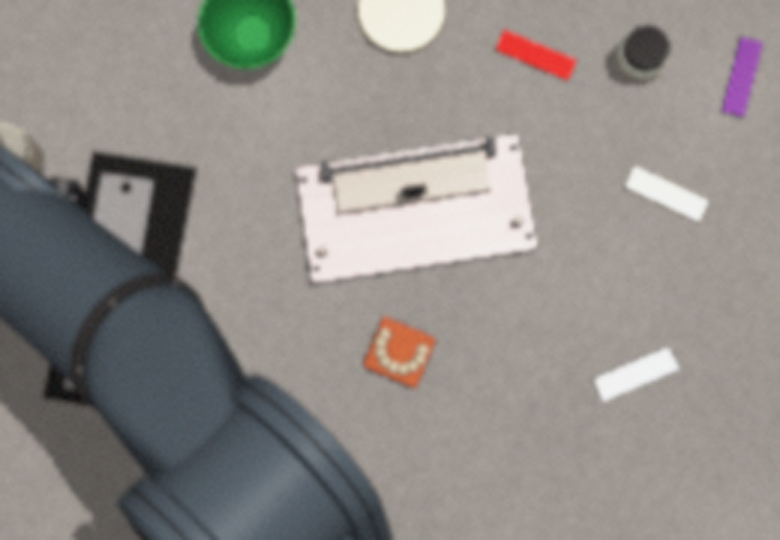

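The cover is on the mat and both plates, at (667,194) and (637,375), are unmoved. Now the clip handle at (411,190).

Request:
{"fn": "carry_out", "kwargs": {"commands": [[[5,16,35],[8,0,0],-0.3],[[5,31,70],[16,0,0],-0.3],[[5,47,105],[24,0,0],-0.3],[[5,63,140],[32,0,0],-0.3],[[5,78,175],[40,0,0],-0.3]]}}

```text
t: 7.1
tcp_pos: [0.5322, 0.1421, 0.2047]
tcp_rot: [0.252, 0.661, 0.255, -0.659]
ft_force: [0.8, 0.1, 0.3]
gripper_width: 0.644
```

```bash
python3 - <<'E'
from h import *
go([.572,-.0053,.2],np.radians(99.21))
E
```

```text
shift [  4.12609341 136.09588991  69.18451727] turn [32.85301834 -0.25428297  0.19066559] q7 -1.3268184905529157
```

Request:
{"fn": "carry_out", "kwargs": {"commands": [[[4,34,17],[8,0,0],-0.3],[[4,68,34],[16,0,0],-0.3],[[4,102,51],[24,0,0],-0.3],[[4,136,69],[32.5,0,0],-0.3],[[4,136,69],[33,0,0],-0.3]]}}

```text
t: 7.6
tcp_pos: [0.5727, -0.0117, 0.1997]
tcp_rot: [0.051, 0.706, 0.052, -0.704]
ft_force: [-0.6, 0.4, -0.5]
gripper_width: 0.655
```

```bash
python3 - <<'E'
from h import *
go([.572,-.0053,.05],np.radians(99.21))
im=snap("wrist","w4")
for p in([.572,-.0053,.056],):print(proj(im,p))
import json; v=json.load(open("jig.json"))
for q in ([.065,.125,.02],[.065,-.125,.02],[-.065,-.125,.02],[-.065,.125,.02],[-.034,.108,.042],[-.034,-.108,.042]): print(q,proj(im,R.from_rotvec([0,0,v[2]]).apply(q)+[v[0],v[1],0]).round())
E
```

```text
shift [149.75469973  -6.33918688   0.23057016] turn [-0.86824798 -0.16739651  0.04639813] q7 -1.5376563210393068
[272.08074969 201.73539529]
[0.065, 0.125, 0.02] [149. 144.]
[0.065, -0.125, 0.02] [395. 140.]
[-0.065, -0.125, 0.02] [384. 257.]
[-0.065, 0.125, 0.02] [165. 260.]
[-0.034, 0.108, 0.042] [170. 242.]
[-0.034, -0.108, 0.042] [377. 240.]
```

View pics/w4.png

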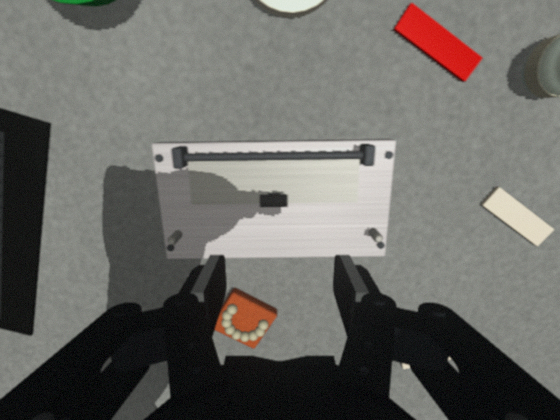

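The handle is seen at (273,200) against a predicted (272,202). I descend to pinch its ends.

Request:
{"fn": "carry_out", "kwargs": {"commands": [[[40,-6,0],[-0.9,0,0],-0.3],[[80,-6,0],[-0.9,0,0],-0.3],[[115,-6,0],[-0.9,0,0],-0.3],[[138,-6,0],[-0.9,0,0],-0.3],[[145,-6,0],[-0.9,0,0],-0.3]]}}

```text
t: 8.15
tcp_pos: [0.5699, -0.0005, 0.0522]
tcp_rot: [-0.059, -0.704, -0.062, 0.705]
ft_force: [-1.1, -0.2, -0.0]
gripper_width: 0.651
```

Request:
{"fn": "carry_out", "kwargs": {"commands": [[[0,0,0],[0,0,0],1],[[0,0,0],[0,0,0],1],[[0,0,0],[0,0,0],1],[[0,0,0],[0,0,0],1],[[0,0,0],[0,0,0],1]], "force": 40}}

```text
t: 8.65
tcp_pos: [0.5708, -0.0067, 0.0535]
tcp_rot: [-0.059, -0.705, -0.058, 0.705]
ft_force: [2.9, -20.4, -5.6]
gripper_width: 0.288
```

```bash
python3 - <<'E'
from h import *
go([.572,-.0053,.056],np.radians(99.21))
E
```

```text
shift [-2.48122111 -1.19781592 -1.39108383] turn [ 0.28826766  0.01423793 -0.1308511 ] q7 -1.5657678404758937
```

Request:
{"fn": "carry_out", "kwargs": {"commands": [[[0,0,0],[0,0,0],1],[[-4,0,-2],[0,0,0],1],[[-7.5,0,-5],[0,0,0],1],[[-11,0,-8],[0,0,0],1],[[-14,0,-11],[0,0,0],1]]}}

```text
t: 9.15
tcp_pos: [0.5808, -0.0055, 0.0675]
tcp_rot: [-0.06, -0.704, -0.057, 0.706]
ft_force: [-0.2, -5.5, -14.6]
gripper_width: 0.29
```

Request:
{"fn": "carry_out", "kwargs": {"commands": [[[-3,0,-4],[0,0,0],1],[[-5.5,0,-7.5],[0,0,0],1],[[-7.5,0,-11.5],[0,0,0],1],[[-9,0,-15.5],[0,0,0],1],[[-10.5,0,-21],[0,0,0],1]]}}

```text
t: 9.65
tcp_pos: [0.5989, -0.0026, 0.0779]
tcp_rot: [-0.06, -0.702, -0.057, 0.708]
ft_force: [-9.0, -5.8, -3.5]
gripper_width: 0.286
```

Request:
{"fn": "carry_out", "kwargs": {"commands": [[[0,0,0],[0,0,0],1],[[0,0,0],[0,0,0],0.2],[[0,0,0],[0,0,0],0.2],[[-20,0,0],[0,0,0],0],[[-60,0,0],[0,0,0],0]]}}

```text
t: 10.15
tcp_pos: [0.5984, -0.0014, 0.1371]
tcp_rot: [-0.06, -0.701, -0.058, 0.709]
ft_force: [1.4, 0.8, -0.7]
gripper_width: 0.5
```

Request:
{"fn": "carry_out", "kwargs": {"commands": [[[-40,0,30],[0,0,0],-0.3],[[-70,0,60],[0,0,0],-0.3],[[-70,0,90],[0,0,0],-0.3]]}}

```text
t: 10.45
tcp_pos: [0.5124, -0.0152, 0.2129]
tcp_rot: [-0.06, -0.704, -0.058, 0.705]
ft_force: [-0.0, -0.5, -0.7]
gripper_width: 0.649
```

```bash
python3 - <<'E'
from h import *
im=snap("wrist","w5"); st=status.state(); print(st["tcp_pos"])
go([.5813,-.2864,.16],np.radians(63+90)); go([.5813,-.2864,.16],np.radians(63-90))
import json; v=json.load(open("jig.json"))
E
```

```text
[ 0.5064118  -0.0165883   0.21102687]
shift [ 51.41557622 278.36687259 -29.64219473] turn [-53.47398299   0.514821     0.10637679] q7 -1.5204228460138371
shift [ 51.41557622 278.36687259 -29.64219473] turn [-53.47398299   0.514821     0.10637679] q7 -1.5204228460138371
```

View pics/w5.png

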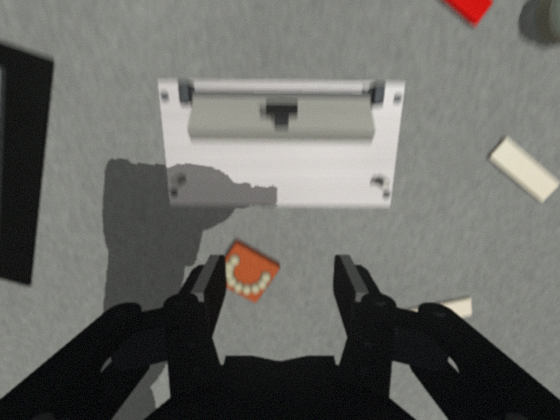

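The clip is raised, with its handle near (282,108), and the plates look unmoved. Next is the far plate, gripped 22 mm behind its centre.

```bash
python3 - <<'E'
from h import *
go([.5713,-.3060,.16],np.radians(153))
E
```

```text
shift [ 51.56815126 296.0415518  -16.53714091] turn [-53.47398299   0.514821     0.10637679] q7 -1.5204228460138371
```

Request:
{"fn": "carry_out", "kwargs": {"commands": [[[20,45,-2],[-8,0,0],-0.1],[[30,90,-5],[-16,0,0],-0.1],[[40,135,-8],[-24,0,0],-0.1],[[45,180,-10],[-32,0,0],-0.1],[[50,225,-12],[-40,0,0],-0.1]]}}

```text
t: 11.0
tcp_pos: [0.5563, -0.238, 0.1619]
tcp_rot: [-0.299, -0.639, -0.298, 0.644]
ft_force: [0.4, -0.3, 0.2]
gripper_width: 0.55
```

```bash
python3 - <<'E'
from h import *
go([.5713,-.3060,.16],np.radians(153))
E
```

```text
shift [ 2.10029179 55.32718374 42.35032662] turn [-13.10140498   0.3539777    0.16837593] q7 -0.5441366508186819
```

Request:
{"fn": "carry_out", "kwargs": {"commands": [[[2,28,21],[-7,0,0],-0.1],[[2,55,42],[-13,0.3,0],-0.1],[[2,55,42],[-13,0.3,0],-0.1],[[2,55,42],[-13,0.3,0],-0.1]]}}

```text
t: 11.4
tcp_pos: [0.5717, -0.3059, 0.1603]
tcp_rot: [-0.368, -0.603, -0.369, 0.604]
ft_force: [0.2, 0.4, 0.9]
gripper_width: 0.551
```

```bash
python3 - <<'E'
from h import *
def plate(im,guess,z=.006,half=60):
    g=im["img"]; m=(g.min(2)>120)&((g.max(2).astype(int)-g.min(2))<60)
    u,v=proj(im,[*guess,z]); out=[]
    for c in cv2.findContours(m.astype(np.uint8),0,1)[0]:
        (x,y),(w,h),a=cv2.minAreaRect(c)
        b=cv2.boxPoints(((x,y),(w,h),a)); P=np.array([ray(im,i,j,z) for i,j in b]); e=[P[1]-P[0],P[2]-P[1]]; L=max(e,key=np.linalg.norm)
        s=sorted(np.linalg.norm(k) for k in e)
        if .015<s[0]<.04 and .05<s[1]<.11: print("plate px",(x,y),P.mean(0).round(4),np.round(s,3),"yaw",np.degrees(np.arctan2(L[1],L[0]))%180)
    print("expected px",u,v)
im=snap("wrist","w6"); plate(im,(.5813,-.2864)); print(status.state()["tcp_pos"])
go([.5713,-.3060,.012],np.radians(153))
E
sed -i '$r /dev/stdin' h.py </dev/null
```

```text
expected px 278.7682536830424 176.54933816700023
[ 0.57189943 -0.30447058  0.16045678]
shift [148.45484597   0.50942386   1.73563369] turn [-0.12588414 -0.03917725  0.1333341 ] q7 -0.25603545221407054
```

View pics/w6.png

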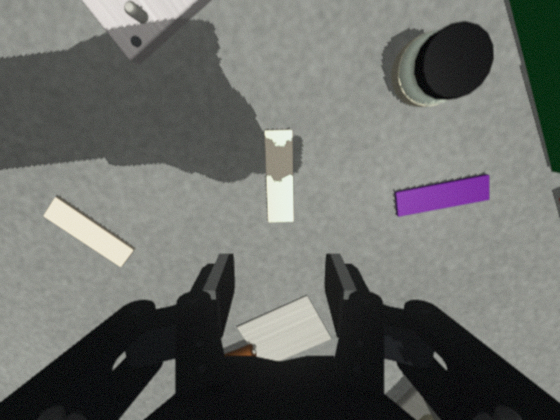

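The plate centre is at (280,175) against a predicted (279,177), so the aim is good. I descend, and check the left plate at (88,231) at the same time.

```bash
python3 - <<'E'
from h import *
im=load("w6")
P=np.array([ray(im,u,v,.006) for u,v in[(57,197),(133,248),(120,266),(45,214)]]); print(P.round(4).tolist(),P.mean(0)); d=P[1]+P[2]-P[0]-P[3]; print(np.degrees(np.arctan2(d[1],d[0])))
E
```

```text
[[0.3779, -0.2049, 0.006], [0.4126, -0.284, 0.006], [0.3883, -0.2947, 0.006], [0.3558, -0.2132, 0.006]] [ 0.38366262 -0.24919489  0.006     ]
-67.27949587941133
```

Request:
{"fn": "carry_out", "kwargs": {"commands": [[[45,0,1],[0,0,0],-0.1],[[90,0,1],[0,0,0],-0.1],[[120,0,1],[0,0,0],-0.1],[[138,0,1],[0,0,0],-0.1],[[145,0,1],[0,0,0],-0.1]]}}

```text
t: 11.95
tcp_pos: [0.5709, -0.3025, 0.0139]
tcp_rot: [-0.368, -0.602, -0.371, 0.603]
ft_force: [-0.3, -0.1, -0.2]
gripper_width: 0.55
```

Request:
{"fn": "carry_out", "kwargs": {"commands": [[[1,0,0],[0,0,0],-0.1],[[1,0,0],[0,0,0],-0.1],[[1,0,0],[0,0,0],-0.1]]}}

```text
t: 12.25
tcp_pos: [0.5718, -0.3024, 0.0144]
tcp_rot: [-0.368, -0.603, -0.371, 0.603]
ft_force: [-0.1, -0.0, -0.4]
gripper_width: 0.55
```

Request:
{"fn": "carry_out", "kwargs": {"commands": [[[1,0,3],[0,0,0],-0.1],[[2,0,3],[0,0,0],0.1],[[2,0,3],[0,0,0],1],[[2,0,3],[0,0,0],1],[[2,0,3],[0,0,0],1]], "force": 50}}

```text
t: 12.75
tcp_pos: [0.5705, -0.3055, 0.013]
tcp_rot: [-0.368, -0.603, -0.37, 0.603]
ft_force: [-0.9, -1.1, 4.7]
gripper_width: 0.277
```

Request:
{"fn": "carry_out", "kwargs": {"commands": [[[0,0,0],[0,0,0],1],[[0,0,0],[0,0,0],1],[[0,0,0],[0,0,0],1]]}}

```text
t: 13.05
tcp_pos: [0.5705, -0.3056, 0.013]
tcp_rot: [-0.368, -0.603, -0.37, 0.603]
ft_force: [-0.2, -1.4, 1.7]
gripper_width: 0.282
```

Request:
{"fn": "carry_out", "kwargs": {"commands": [[[-20,0,0],[0,0,0],1],[[-50,0,0],[0,0,0],1],[[-90,0,0],[0,0,0],1],[[-100,0,0],[0,0,0],1]]}}

```text
t: 13.45
tcp_pos: [0.5726, -0.3064, 0.117]
tcp_rot: [0.37, 0.604, 0.369, -0.602]
ft_force: [0.7, 0.5, -0.3]
gripper_width: 0.28
```

```bash
cat >> h.py <<'E'
def J(p):
    import json; v=json.load(open("jig.json")); return R.from_rotvec([0,0,v[2]]).apply(p)+[v[0],v[1],0]
def Jinv(p):
    import json; v=json.load(open("jig.json")); return R.from_rotvec([0,0,-v[2]]).apply(np.array(p)-[v[0],v[1],0])
E
python3 - <<'E'
from h import *
im=snap("wrist","w7")
go(J([-.075,-.030,.11]),np.radians(99.21)); print(J([-.075,-.03,0]),J([-.075,.03,0]))
E
```

```text
shift [   6.58356816 -189.77216038 -192.33347262] turn [53.75735544 -0.17581725 -0.14648609] q7 -0.2730601141506412
[ 0.49088639 -0.04887337  0.        ] [0.48127926 0.0103525  0.        ]
```

View pics/w7.png

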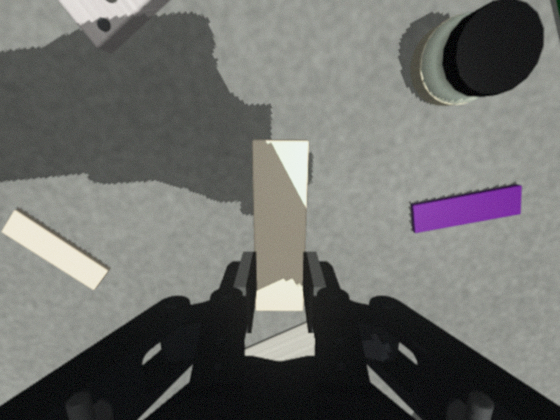

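The plate is held level and square; its far end is at (280,140). Now I carry it to the jig.

Request:
{"fn": "carry_out", "kwargs": {"commands": [[[5,-27,-27],[8,0,0],1],[[5,-54,-54],[16,0,0],1],[[5,-81,-81],[24,0,0],1],[[5,-108,-108],[32,0,0],1],[[5,-135,-135],[40,0,0],1]]}}

```text
t: 14.0
tcp_pos: [0.5123, -0.1235, 0.1106]
tcp_rot: [0.139, 0.694, 0.138, -0.693]
ft_force: [0.0, 0.8, -1.3]
gripper_width: 0.279
```

```bash
python3 - <<'E'
from h import *
go(J([-.075,-.030,.08]),np.radians(99.21))
E
```

```text
shift [ 30.59490389 -77.18613635  -8.86555316] turn [13.40600799 -0.1303437  -0.03885567] q7 -1.109361896583621
```

Request:
{"fn": "carry_out", "kwargs": {"commands": [[[0,-26,-3],[5,0,0],1],[[0,-52,-6],[10,0,0],1],[[15,-77,-9],[13.4,0,0],1],[[30,-77,-9],[13.4,0,0],1],[[30,-77,-9],[13.4,0,0],1]]}}

```text
t: 14.5
tcp_pos: [0.4894, -0.048, 0.0786]
tcp_rot: [-0.058, -0.704, -0.058, 0.705]
ft_force: [0.5, 0.2, -0.9]
gripper_width: 0.279
```

```bash
python3 - <<'E'
from h import *
go(J([-.072,-.030,.036]),np.radians(99.21))
E
```

```text
shift [42.56670342  1.07226372 -4.36500343] turn [0.13272969 0.09713539 0.01206347] q7 -1.4261050084294435
```

Request:
{"fn": "carry_out", "kwargs": {"commands": [[[20,1,-4],[0,0,0],1],[[35,1,-4],[0,0,0],1],[[42,1,-4],[0,0,0],1],[[44,1,-4],[0,0,0],1],[[45,1,-4],[0,0,0],1]]}}

```text
t: 15.0
tcp_pos: [0.4935, -0.0488, 0.0338]
tcp_rot: [-0.057, -0.704, -0.057, 0.705]
ft_force: [-0.1, 0.8, -1.3]
gripper_width: 0.277
```

Request:
{"fn": "carry_out", "kwargs": {"commands": [[[0.5,0,0],[0,0,0],1],[[1,0,0],[0,0,0],1],[[1,0,0],[0,0,0],1]]}}

```text
t: 15.3
tcp_pos: [0.4938, -0.0489, 0.0332]
tcp_rot: [-0.057, -0.704, -0.057, 0.705]
ft_force: [0.5, -0.5, -0.5]
gripper_width: 0.28
```

Request:
{"fn": "carry_out", "kwargs": {"commands": [[[0,0,-8],[0,0,0],1],[[0,0,-16],[0,0,0],1],[[0,0,-24],[0,0,0],1],[[0,0,-29],[0,0,0],1],[[0,0,-31],[0,0,0],1]]}}

```text
t: 15.8
tcp_pos: [0.5252, -0.0436, 0.0331]
tcp_rot: [-0.057, -0.705, -0.057, 0.705]
ft_force: [0.2, 1.4, 0.6]
gripper_width: 0.276
```

Request:
{"fn": "carry_out", "kwargs": {"commands": [[[0,0,-1],[0,0,0],1],[[0,0,-2],[0,0,0],1],[[0,0,-3],[0,0,0],1],[[0,0,-4],[0,0,0],1]]}}

```text
t: 16.2
tcp_pos: [0.5291, -0.043, 0.033]
tcp_rot: [-0.057, -0.705, -0.057, 0.705]
ft_force: [-0.4, -0.4, -1.0]
gripper_width: 0.277
```

Request:
{"fn": "carry_out", "kwargs": {"commands": [[[0,0,-1],[0,0,0],1],[[0,0,-2],[0,0,0],1],[[0,0,-3],[0,0,0],1],[[0,0,-4],[0,0,0],1]]}}

```text
t: 16.6
tcp_pos: [0.5305, -0.0428, 0.0329]
tcp_rot: [-0.057, -0.703, -0.057, 0.707]
ft_force: [-10.1, -1.4, 10.1]
gripper_width: 0.277
```

Contact with the stop at 10 N. I release and rise.

Request:
{"fn": "carry_out", "kwargs": {"commands": [[[0,0,0],[0,0,0],0.1],[[0,0,0],[0,0,0],0],[[0,0,0],[0,0,0],0],[[-15,0,0],[0,0,0],0],[[-50,0,5],[0,0,0],0]]}}

```text
t: 17.1
tcp_pos: [0.5253, -0.0432, 0.0815]
tcp_rot: [-0.057, -0.702, -0.058, 0.708]
ft_force: [-0.0, -0.4, 0.9]
gripper_width: 0.499
```

Request:
{"fn": "carry_out", "kwargs": {"commands": [[[-40,0,20],[0,0,0],0],[[-80,0,40],[0,0,0],0],[[-100,0,60],[0,0,0],0]]}}

```text
t: 17.4
tcp_pos: [0.4676, -0.053, 0.1849]
tcp_rot: [-0.057, -0.703, -0.057, 0.706]
ft_force: [0.6, 0.4, 0.6]
gripper_width: 0.5
```

```bash
python3 - <<'E'
from h import *
im=snap("top","top2"); wi=snap("wrist","w8")
a=im["img"][195:285,240:380]; a=cv2.resize(a,(560,360),interpolation=cv2.INTER_CUBIC)
b=cv2.resize(wi["img"],(320,240)); 
c=np.zeros((600,560,3),np.uint8); c[:360]=a; c[360:,:320]=b; cv2.imwrite("pics/m2.png",c)
print(status.state()["tcp_pos"])
g=im["img"];m=(g.min(2)>175).astype(np.uint8)
for k in cv2.findContours(m,0,1)[0]:
    q=cv2.minAreaRect(k)
    if 80<q[1][0]*q[1][1]<500 and 250<q[0][0]<420 and q[0][1]>150: print(q, ray(im,*q[0],.006))
go([.3898,-.269,.15],np.radians(22.5)); go([.373,-.2283,.15],np.radians(22.5))
E
```

```text
[ 0.46635578 -0.05356162  0.18488109]
((361.663818359375, 274.21551513671875), (9.060144424438477, 28.099580764770508), 66.80140686035156) [ 0.38128362 -0.24849522  0.006     ]
shift [ 35.39269059 200.30575036 110.0733276 ] turn [76.76205389  0.2181546  -0.17709466] q7 -1.4057246021187262
shift [ 35.43593926 157.43238622 120.10342116] turn [76.76205389  0.2181546  -0.17709466] q7 -1.4057246021187262
```

View pics/m2.png

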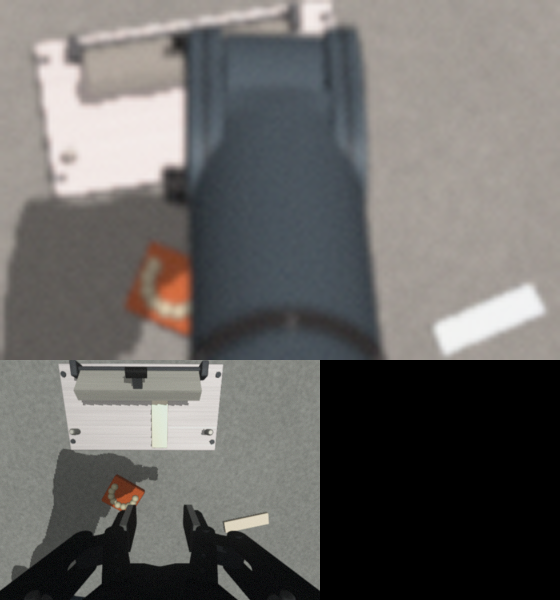

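The first plate is square against the stop under the clip; in the wrist inset it is at (160,425). The second plate is unmoved at (0.382,-0.249).

Request:
{"fn": "carry_out", "kwargs": {"commands": [[[0,32,24],[8.4,0,0],0],[[0,64,48],[16.8,0,0],0],[[0,90,70],[25,0,0],0],[[10,110,85],[33,0,0],0],[[15,125,95],[41,0,0],0]]}}

```text
t: 18.0
tcp_pos: [0.3919, -0.1938, 0.1695]
tcp_rot: [0.195, -0.678, 0.197, 0.681]
ft_force: [0.3, 0.8, -0.3]
gripper_width: 0.498
```

```bash
python3 - <<'E'
from h import *
go([.3749,-.2322,.15],np.radians(22.5))
E
```

```text
shift [19.66288463 41.4848867  -6.07517181] turn [35.34243955  0.11800294 -0.26224101] q7 -1.6677588324669446
```

Request:
{"fn": "carry_out", "kwargs": {"commands": [[[10,10,-1],[8.4,0,0],0],[[20,20,-3],[16.8,0,0],0],[[20,30,-5],[25,0,0],0],[[20,41,-6],[33,0,0],0],[[20,41,-6],[35.4,0,0],0]]}}

```text
t: 18.5
tcp_pos: [0.3749, -0.2331, 0.149]
tcp_rot: [0.393, -0.585, 0.397, 0.588]
ft_force: [-1.2, 0.7, -0.7]
gripper_width: 0.498
```

```bash
python3 - <<'E'
from h import *
im=snap("wrist","w9"); c=(.3818,-.2488); u,v=proj(im,[*c,.006]); print(u,v,status.state()["tcp_pos"])
g=im["img"]; m=(g.min(2)>120).astype(np.uint8)
for k in cv2.findContours(m,0,1)[0]:
    q=cv2.minAreaRect(k)
    if cv2.contourArea(k)>800: print(q,ray(im,*q[0],.006))
cv2.imwrite("pics/w9.png",cv2.resize(g,(400,300)))
go([.3749,-.2322,.013],np.radians(22.5))
E
```

```text
277.84667726347567 184.369925755299 [ 0.3752789  -0.23248862  0.14900304]
((395.048828125, 388.0610046386719), (60.12689971923828, 22.801368713378906), 51.34019470214844) [ 0.16373543 -0.07529082  0.006     ]
((50.0, 300.0), (168.0, 100.0), 90.0) [ 0.5562266  -0.04582148  0.006     ]
((279.5, 200.5), (401.0, 559.0), 90.0) [ 0.37453004 -0.23499228  0.006     ]
shift [136.00215454  -0.54974438   0.40670602] turn [-0.38479034  0.00252009 -0.33369812] q7 -2.054501511057949
```

View pics/w9.png

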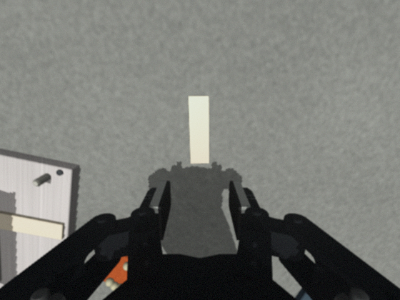

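The plate is centred at about (279,182), within 2 px of the prediction. I descend and grip.

Request:
{"fn": "carry_out", "kwargs": {"commands": [[[45,0,0],[0,0,0],0],[[85,0,0],[0,0,0],0],[[115,0,0],[0,0,0],0],[[130,0,0],[0,0,0],0],[[134,0,0],[0,0,0],0]]}}

```text
t: 19.05
tcp_pos: [0.3741, -0.2323, 0.013]
tcp_rot: [0.393, -0.585, 0.396, 0.589]
ft_force: [0.5, 0.5, 0.5]
gripper_width: 0.502
```

```bash
python3 - <<'E'
from h import *
go([.3749,-.2322,.013],np.radians(22.5)); print(status.state()["tcp_pos"],status.state()["ft_force"])
E
```

```text
shift [-0.05199278 -0.7867123  -0.20539575] turn [-0.30778928  0.13281815 -0.44260375] q7 -1.9162130154376542
[ 0.37409359 -0.23230701  0.01295456] [0.54640207 0.50858328 0.51507667]
```

Request:
{"fn": "carry_out", "kwargs": {"commands": [[[0,0,0],[0,0,-0.4],1],[[0,0,0],[0,0,-0.4],1],[[0,0,0],[0,0,-0.4],1],[[0,0,0],[0,0,-0.4],1],[[0,0,0],[0,0,-0.4],1]]}}

```text
t: 19.55
tcp_pos: [0.3745, -0.2324, 0.0135]
tcp_rot: [0.395, -0.587, 0.394, 0.587]
ft_force: [-0.2, 0.8, -1.0]
gripper_width: 0.279
```

Request:
{"fn": "carry_out", "kwargs": {"commands": [[[0,0,0],[0,0,0],1],[[-20,0,0],[0,0,0],1],[[-50,0,0],[0,0,0],1],[[-90,0,0],[0,0,0],1],[[-100,0,0],[0,0,0],1]]}}

```text
t: 20.05
tcp_pos: [0.3755, -0.2333, 0.1165]
tcp_rot: [-0.395, 0.588, -0.394, -0.586]
ft_force: [0.4, -0.8, -0.2]
gripper_width: 0.277
```

```bash
python3 - <<'E'
from h import *
im=snap("wrist","w10"); cv2.imwrite("pics/w10.png",cv2.resize(im["img"],(400,300)))
go(J([-.075,.030,.11]),np.radians(99.21))
E
```

```text
shift [   6.70453893 -189.69406171  185.61833014] turn [-77.00010564  -0.23331414   0.08988036] q7 -1.9919119190355623
```

View pics/w10.png

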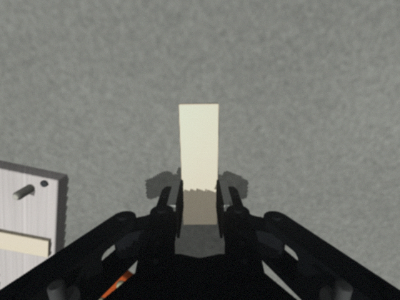

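The second plate is held; its far end is at (199,104).

Request:
{"fn": "carry_out", "kwargs": {"commands": [[[0,-19,19],[-8,0,0],1],[[0,-38,37],[-16,0,0],1],[[0,-57,56],[-24,0,0],1],[[0,-76,74],[-32,0,0],1],[[0,-95,93],[-40,0,0],1]]}}

```text
t: 20.6
tcp_pos: [0.4286, -0.1099, 0.1157]
tcp_rot: [-0.168, 0.688, -0.168, -0.686]
ft_force: [1.4, 0.2, -1.2]
gripper_width: 0.277
```

```bash
python3 - <<'E'
from h import *
go(J([-.075,.030,.11]),np.radians(99.21))
E
```

```text
shift [   5.85654652 -130.99681139    8.72298724] turn [-3.66593338e+01 -1.87241539e-01  2.37663111e-02] q7 -1.7700653293526434
```

Request:
{"fn": "carry_out", "kwargs": {"commands": [[[0,-28,2],[-8,0,0],1],[[0,-56,4],[-16,0,0],1],[[0,-84,6],[-24,0,0],1],[[5,-112,8],[-32,0,0],1],[[5,-131,9],[-36.6,0,0],1]]}}

```text
t: 21.1
tcp_pos: [0.481, 0.0126, 0.1096]
tcp_rot: [0.058, 0.705, 0.059, -0.704]
ft_force: [0.3, -0.7, -0.4]
gripper_width: 0.281
```

```bash
python3 - <<'E'
from h import *
go(J([-.068,.030,.036]),np.radians(99.21))
E
```

```text
shift [73.64153575  2.40258367 -6.76666291] turn [ 0.32716513 -0.10678901  0.04336272] q7 -1.5509129002423845
```

Request:
{"fn": "carry_out", "kwargs": {"commands": [[[30,2,-3],[0.3,0,0],1],[[55,2,-7],[0.3,0,0],1],[[68,2,-7],[0.3,0,0],1],[[73,2,-7],[0.3,0,0],1],[[75,2,-7],[0.3,0,0],1]]}}

```text
t: 21.6
tcp_pos: [0.4878, 0.0117, 0.034]
tcp_rot: [0.056, 0.705, 0.057, -0.705]
ft_force: [-0.2, -0.6, -0.7]
gripper_width: 0.284
```

```bash
python3 - <<'E'
from h import *
s=status.state(); print(s["tcp_pos"],s["ft_force"],Jinv(s["tcp_pos"])); go(J([-.033,.030,.0335]),np.radians(99.21))
E
```

```text
[0.48784819 0.01171444 0.03399471] [-0.2274495  -0.63711693 -0.74568976] [-0.06829774  0.03029256  0.03399471]
shift [  0.50734149   0.28360194 -35.29763751] turn [-0.01152516 -0.0209441   0.05479669] q7 -1.5605974190764966
```

Request:
{"fn": "carry_out", "kwargs": {"commands": [[[0.5,0,-9],[0,0,0],1],[[0.5,0,-18],[0,0,0],1],[[0.5,0,-26],[0,0,0],1],[[0.5,0,-30],[0,0,0],1],[[0.5,0,-32],[0,0,0],1]]}}

```text
t: 22.1
tcp_pos: [0.5202, 0.017, 0.0338]
tcp_rot: [0.056, 0.705, 0.057, -0.704]
ft_force: [0.2, -0.5, -0.8]
gripper_width: 0.28
```

Request:
{"fn": "carry_out", "kwargs": {"commands": [[[0,0,-1],[0,0,0],1],[[0,0,-2],[0,0,0],1],[[0,0,-3],[0,0,0],1],[[0,0,-4],[0,0,0],1]]}}

```text
t: 22.5
tcp_pos: [0.523, 0.0174, 0.0335]
tcp_rot: [-0.056, -0.704, -0.057, 0.705]
ft_force: [-4.5, -0.4, -0.6]
gripper_width: 0.279
```

Request:
{"fn": "carry_out", "kwargs": {"commands": [[[0,0,-1],[0,0,0],1],[[0.5,0,-2],[0,0,0],1],[[0.5,0,-2],[0,0,0],1]]}}

```text
t: 22.8
tcp_pos: [0.5231, 0.0175, 0.0329]
tcp_rot: [-0.056, -0.703, -0.057, 0.707]
ft_force: [-7.5, -0.3, 4.4]
gripper_width: 0.278
```

Request:
{"fn": "carry_out", "kwargs": {"commands": [[[0,0,0],[0,0,0],0.1],[[0,0,0],[0,0,0],0],[[0,0,0],[0,0,0],0],[[-15,0,0],[0,0,0],0],[[-50,0,5],[0,0,0],0]]}}

```text
t: 23.3
tcp_pos: [0.5179, 0.0168, 0.0816]
tcp_rot: [-0.056, -0.702, -0.057, 0.708]
ft_force: [1.3, 1.1, 1.0]
gripper_width: 0.501
```

Request:
{"fn": "carry_out", "kwargs": {"commands": [[[-40,0,15],[0,0,0],0],[[-80,0,25],[0,0,0],0],[[-110,0,25],[0,0,0],0]]}}

```text
t: 23.6
tcp_pos: [0.4934, 0.0125, 0.1942]
tcp_rot: [-0.056, -0.703, -0.057, 0.707]
ft_force: [1.6, 0.1, 0.3]
gripper_width: 0.501
```

```bash
python3 - <<'E'
from h import *
im=snap("wrist","w11"); 
h=J([.052,0,.036])
for th in(.7,.8,.9,1.0,1.1):
    f=np.arctan2(20,40)+th; p=J([.052-.0447*np.cos(f),0,.036+.0447*np.sin(f)]); print(th,p.round(4),proj(im,p).round(1))
for c in ([.03,.03,.02],[-.06,.03,.026],[-.06,-.03,.026],[.03,0,.03]): print(c,proj(im,J(c)).round(1))
print(status.state()["tcp_pos"])
E
```

```text
0.7 [ 0.594  -0.0018  0.077 ] [318.3  88.1]
0.8 [ 0.5981 -0.0011  0.0786] [318.8  81.9]
0.9 [ 6.024e-01 -4.000e-04  7.970e-02] [319.2  75.5]
1.0 [6.067e-01 3.000e-04 8.040e-02] [319.6  68.9]
1.1 [0.6111 0.001  0.0807] [319.8  62.3]
[0.03, 0.03, 0.02] [279.2  98.4]
[-0.06, 0.03, 0.026] [279.2 191.8]
[-0.06, -0.03, 0.026] [337.8 191.8]
[0.03, 0, 0.03] [311.8  97.7]
[0.49614613 0.0128092  0.19818652]
```

View pics/w11.png

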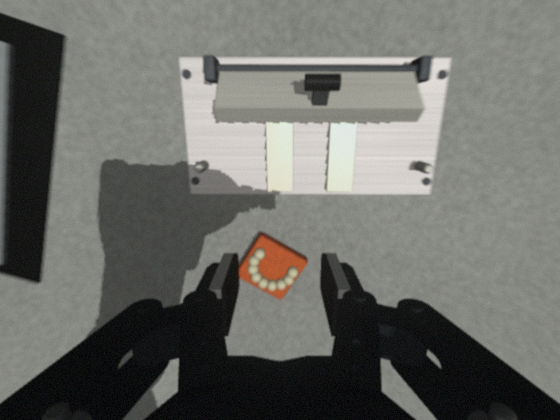

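Both plates are square with their rear ends at (280,191) and (341,191), against a predicted 191.8. The clip handle at (323,82) means an angle of about 0.8. I pinch it again.

```bash
python3 - <<'E'
from h import *
go([.5985,-.003,.16],np.radians(99.21))
E
```

```text
shift [ 38.17906355  31.97613989 -98.51061301] turn [-0.02674729 -0.01253633  0.0519786 ] q7 -1.5424699507518926
```

Request:
{"fn": "carry_out", "kwargs": {"commands": [[[0,15,-45],[0,0,0],0],[[10,32,-85],[0,0,0],0],[[20,32,-98],[0,0,0],0],[[38,32,-98],[0,0,0],0],[[38,32,-98],[0,0,0],0]]}}

```text
t: 24.15
tcp_pos: [0.5968, -0.0029, 0.1575]
tcp_rot: [-0.056, -0.703, -0.057, 0.706]
ft_force: [-1.0, 0.8, 0.5]
gripper_width: 0.503
```

```bash
python3 - <<'E'
from h import *
go([.5985,-.003,.079],np.radians(99.21))
E
```

```text
shift [78.51946075  0.50255285 -2.00475317] turn [-0.01874104  0.23014591  0.09003946] q7 -1.4941014808181972
```

Request:
{"fn": "carry_out", "kwargs": {"commands": [[[30,0,-2],[0,0,0],0],[[55,0,-2],[0,0,0],0],[[70,0,-2],[0,0,0],0],[[77,0,-2],[0,0,0],0],[[78,0,-2],[0,0,0],0]]}}

```text
t: 24.65
tcp_pos: [0.598, -0.0024, 0.0794]
tcp_rot: [-0.056, -0.703, -0.057, 0.707]
ft_force: [-0.3, -0.7, 0.0]
gripper_width: 0.502
```

Request:
{"fn": "carry_out", "kwargs": {"commands": [[[0,0,0],[0,0,0],1],[[0,0,0],[0,0,0],1],[[0,0,0],[0,0,0],1],[[0,0,0],[0,0,0],1]], "force": 40}}

```text
t: 25.05
tcp_pos: [0.5986, -0.0027, 0.0805]
tcp_rot: [-0.056, -0.704, -0.057, 0.706]
ft_force: [-1.2, -2.9, 6.9]
gripper_width: 0.289
```

Request:
{"fn": "carry_out", "kwargs": {"commands": [[[1.5,0,4],[0,0,0],1],[[3.5,0,8],[0,0,0],1],[[6,0,12],[0,0,0],1],[[8.6,0,15.6],[0,0,0],1],[[11.5,0,19],[0,0,0],1]]}}

```text
t: 25.55
tcp_pos: [0.5819, -0.0054, 0.0709]
tcp_rot: [0.056, 0.706, 0.057, -0.704]
ft_force: [1.9, 0.2, 11.6]
gripper_width: 0.29
```

Request:
{"fn": "carry_out", "kwargs": {"commands": [[[3,0,3],[0,0,0],1],[[6,0,5.5],[0,0,0],1],[[9,0,7.5],[0,0,0],1],[[11,0,9],[0,0,0],1],[[12,0,9.5],[0,0,0],1]]}}

```text
t: 26.05
tcp_pos: [0.573, -0.0069, 0.0602]
tcp_rot: [0.056, 0.706, 0.057, -0.703]
ft_force: [-2.9, 0.3, 12.4]
gripper_width: 0.287
```

Request:
{"fn": "carry_out", "kwargs": {"commands": [[[1.5,0,0.5],[0,0,0],1],[[3,0,1],[0,0,0],1],[[3,0,1],[0,0,0],1]]}}

```text
t: 26.35
tcp_pos: [0.572, -0.007, 0.0584]
tcp_rot: [0.056, 0.707, 0.057, -0.703]
ft_force: [-3.9, -0.2, 12.5]
gripper_width: 0.291
```

Request:
{"fn": "carry_out", "kwargs": {"commands": [[[2,0,0.5],[0,0,0],1],[[4,0,1],[0,0,0],1],[[4,0,1],[0,0,0],1]]}}

```text
t: 26.65
tcp_pos: [0.5721, -0.007, 0.0573]
tcp_rot: [0.056, 0.708, 0.057, -0.702]
ft_force: [-6.2, 0.1, 29.8]
gripper_width: 0.288
```

Force rose to 30 N, so the clip is resting on the plates. I release and check.

Request:
{"fn": "carry_out", "kwargs": {"commands": [[[0,0,0],[0,0,0],0.2],[[0,0,0],[0,0,0],0],[[0,0,0],[0,0,0],0],[[-20,0,0],[0,0,0],0],[[-60,0,0],[0,0,0],0]]}}

```text
t: 27.15
tcp_pos: [0.5695, -0.007, 0.1151]
tcp_rot: [0.056, 0.706, 0.057, -0.704]
ft_force: [-0.1, 0.7, 0.4]
gripper_width: 0.497
```

Request:
{"fn": "carry_out", "kwargs": {"commands": [[[-40,0,20],[0,0,0],0],[[-80,0,45],[0,0,0],0],[[-110,0,70],[0,0,0],0],[[-110,0,70],[0,0,0],0]]}}

```text
t: 27.55
tcp_pos: [0.4991, -0.0191, 0.2283]
tcp_rot: [0.056, 0.707, 0.057, -0.702]
ft_force: [0.7, 0.8, -0.6]
gripper_width: 0.501
```

```bash
python3 - <<'E'
from h import *
im=snap("wrist","w12"); t=snap("top","top3"); sc=snap("scene","scene3")
for th in(0,.09,.15,.25):
    f=np.arctan2(20,40)+th; p=J([.052-.0447*np.cos(f),0,.036+.0447*np.sin(f)]); print(th,proj(im,p).round(1),proj(sc,p).round(1))
for c in ([-.06,.03,.026],[-.06,-.03,.026]): print(c,proj(im,J(c)).round(1))
c=np.zeros((600,800,3),np.uint8)
c[:330,:440]=cv2.resize(im["img"],(440,330)); c[:330,440:]=cv2.resize(sc["img"][150:300,205:369],(360,330),interpolation=cv2.INTER_CUBIC)
c[330:,:]=cv2.resize(t["img"][160:295,130:400],(800,400))[:270]
cv2.imwrite("pics/m3.png",c)
print(status.state()["ft_force"])
E
```

```text
0 [276.8 121.1] [278.6 210.9]
0.09 [276.8 118.9] [278.2 210.7]
0.15 [276.7 117.3] [277.9 210.6]
0.25 [276.7 114.2] [277.4 210.5]
[-0.06, 0.03, 0.026] [250.8 187.3]
[-0.06, -0.03, 0.026] [303.6 187.2]
[-1.0827898   0.15987707 -0.39522376]
```

View pics/m3.png

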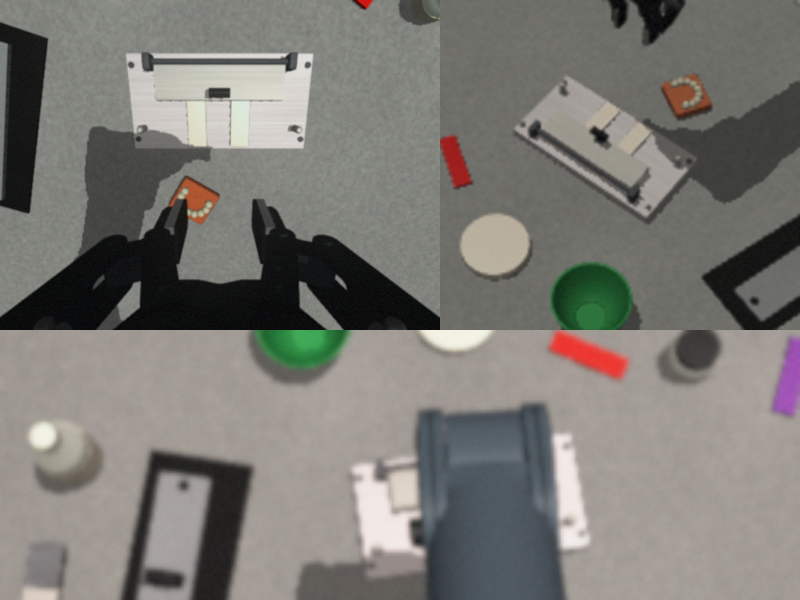

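The clip handle is at (279,118) in full-frame pixels, which gives an angle of about 0.09. The plates are still square at the stop, the cover is on the mat, and the arm is clear. I hand in.

```bash
python3 -c "
from h import *
print(job.sign_off())"
```

```text
the job is handed in; nothing more can be done
None
```

The polishing jig is loaded and the job is handed in at about t = 28 s; sign-off gives no verdict.

- **Cover:** I lifted it straight up off the pins and laid it flat, handle up, along the mat. It went down about 8 mm from the mat's centre, which is within the limit.
- **Plates:** only two white plates were on the bench. Both were slid under the raised clip at about ±30 mm from the jig's middle line, until the force (8 to 10 N) showed they had met the stop.
- **Clip:** I lowered it until the force rose from about 12 N to 30 N, so it rests on the plates. I then released it and moved the arm clear.

**Last checks:**
- The handle's pixel position gave a clip angle of about 0.09 rad, accurate to roughly ±0.04. The 0.125 rad limit is within that margin, so the force rise is the stronger evidence.
- The plates' rear ends were within about 1 px (1 to 2 mm) of where they should be at the stop, and the plates looked square.
- The bystanders and the red and purple look-alikes in view looked unmoved. The wax knife and the brush's handle were not in the last pictures, but the arm never worked close to them.
- No check failed or disagreed.

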